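# Wind the support jack level with the glass grinder

### The arm

A 6-joint arm with a two-finger parallel gripper is mounted at the origin on a cart in front of the work surface, level with it; the furniture and walls round the work are solid. World frame = base frame: x ahead of the robot, y to its left, z up, the work surface at z = 0. Lengths are in m, angles in rad, forces in N, time in s.
With the tool pointing down it reaches from about 0.35 to 0.85 m from the base axis. Payload 8.1 kg.
Tool frame: the origin (TCP) lies at the centre of the arm's flange, where the gripper is bolted on; the fingertips stand 186 mm ahead of it and the grasp point (between the pads) lies 167 mm ahead of it (robot.grasp_offset is the distance from the TCP to the grasp point, in m); z points along the fingers, y is the line along which they close (so a half turn about z gives the same grasp; the last joint's range is limited). The gripper opens to 93 mm and grips with 3 to 60 N. Pads are 15 mm wide; open, the fingers measure 128 mm over their backs; the gripper's body (75 mm by 188 mm) begins 65 mm behind the grasp point.
Start: joints at [1.118, 0.13, 1.488, -0, 1.523, -0.085], TCP at [0.216, 0.56, 0.405] pointing down, gripper open.
Joint ranges: [-2.96, 2.96], [-0.89, 2.26], [0.02, 2.5], [-1.34, 4.48], [0, 2.73], [-2.66, 2.66]. Speed limits (rad/s): [2.39, 2.39, 2.79, 3.14, 3.14, 3.14].

### API

Orientations are given as a rotation vector (axis times angle).
In Python, from plant import robot gives the robot as it stands.
- The arm moves only by the tool drive_tool, never from a script. Its argument "moves" is one flat list of numbers, 7 for each row, row after row: the finger opening in mm, from 0 to 93, then the shift along the tool's x, y, z in mm, then the turn, a rotation vector about the tool's x, y, z in degrees. A call has 1 to 8 rows; each row shifts and turns the commanded pose from where the row before left it, along the tool's axes as they then stand; what a row does not reach is not made up. A row lasts 1/10 s, in which the tool goes at most 50 mm and 8.59 degrees, less where a joint would pass 70% of its speed; a pose out of reach is approached as far as the arm can. A call is refused whole if a number of a shift passes 50 or a number of a turn 8.59, either way. A call with a gripper value outside its range is refused whole. The fingers move at their own pace and stop on an object; "grip_force" is the grip in N (left out, the last holds). Time passes only in rows, so rows that do not move let the fingers close. It gives the time, the measured TCP pose, the force, the opening and the grip force at its end, in the units of the state.
- robot.read_state(): the state, without advancing time (a new reading comes with each control period).
- robot.read_camera(name): name is "scene" or "top" or "wrist"; returns a dict with "color" (420x560x3 uint8, red, green, blue), "depth" (420x560 float32, m along the optical axis (not along the pixel's ray), 0 where there is no reading), "mtx" (3x3 intrinsics, pixels), "R" (3x3) and "t" (3): a world point X has camera coordinates R X + t. Camera axes: x right, y down, z forward; pixel columns grow to the right and rows downward; lengths in m; the calibration is good to about 2 mm. A picture is of the moment at which its call begins.
- robot.close_job(): hands the job in; it is judged then, once.
The state is a dict: "t": time; "q": joint angles; "dq": joint speeds; "joint_torque": joint torques, N m; "tool_pos": TCP position; "orientation": TCP orientation; "force": force on the tool from outside, world axes, zero at the start; "wrist_torque": the same for the moment, N m; "opening": finger opening in m; "gripper_force": force on a finger pad.
Only numpy, scipy, OpenCV 4.12 (cv2) and the standard library are available. Lean on these libraries where they do the work, as an engineer would, in place of code of your own. Each camera call takes 0.05 s, during which the arm holds its last target. There are 200 camera calls.

### The job

A big sheet of glass is to be slid off the grinder: fit the loose crank handle squarely and fully onto the support jack's square shaft, without forcing it, and wind it until the jack's white table is level with the rim of the grinder. Then, so that the glass can pass, take the crank off and stand it upright on the bench clear of the jack. Turn the screw with the crank only and leave the other things where they are.

Things in the scene. Friction and masses are not known exactly. Their poses are not given: they have to be found in the camera images.
- crank_hub (a point): Loose steel crank handle (0.4 kg, balanced), standing on its hub. This point: centre of the dark square head to carry it by, 24 x 24 mm, 30 mm tall, on the hub axis 76 mm above the hub's underside. z along the hub axis (up), x along the arm to the red grip. Hub 30 x 30 mm, 52 tall; in its underside a 15.5 mm square socket 36 deep, sides along x and y. Arm level, 52 to 62 mm up
- crank_grip (a point): Centre of the crank's red hand grip, 86 mm above the hub's underside and 60 mm along x from the hub axis: upright, round, 25 mm thick, 42 mm tall; it spins freely on the arm about its own upright axis, so that it can be held in one orientation while the crank goes round. At the other end of the arm, at x = -40 mm, is a ball 29 mm thick
- shaft_top (a point): Top centre of the jack's upright drive shaft, 72 mm above the bench; the green jack is heavy and stands fast. Shaft: 14 mm square from 40 to 67 mm, the top 5 mm chamfered to 10 mm square. How far the square is turned is not given. A crank fully on rests on the brass washer, its hub's underside 32 mm below this point. x and y are the jack's; the table lies to its -y
- table_top (a point): Centre of the top of the jack's white table, 96 x 118 mm, 140 mm from the shaft to the jack's -y; height 54 to 88 mm over the bench, z up. One turn of the shaft clockwise as seen from above lifts it 10 mm; it stays where it is left. The screw turns stiffly (0.1 N m, some 2 N at the red grip)
- grinder_rim (a point): Middle of the top of the front rim of the blue glass grinder, 79 mm over the bench, z up: the height the white table is to have. The grinder is fixed and stays put
- oil_dropper: Dropper bottle with red cap, 29 mm thick, 90 mm tall, standing; origin under its centre. Leave it alone
- flux_pot: Small brown pot with green lid, 52 mm wide, 30 mm tall; origin under its centre. Leave it alone

How it is judged:
On the way, in this order (a step that is already met when the one before it is completed fails the run):
1. the crank is fully down on the jack's shaft, upright (horizontal distance between crank_hub and shaft_top below 0.004 m and z of crank_hub in the frame of shaft_top below 0.048 m and angle between crank_hub's own z axis and vertical below 0.12 rad), for 0.2 s.
2. the white table is level with the grinder's rim, the crank still on the shaft (all of step 1 and z of table_top in the frame of grinder_rim between -0.002 and 0.002 m), for 0.2 s.
At the end, for the whole second after the job is handed in: The white table is within 2 mm of the height of the grinder's rim, and the crank stands upright on the bench on its hub, at least 70 mm from the jack's shaft and not touching the jack (z of table_top in the frame of grinder_rim between -0.002 and 0.002 m and height (world z) of crank_hub below 0.081 m and angle between crank_hub's own z axis and vertical below 0.1 rad and horizontal distance between crank_hub and shaft_top above 0.07 m and contact force between crank and jack below 0.1 N).
It fails at once if the crank is pushed against the jack with more than 40 N while it is not fully down on the shaft (z of crank_hub in the frame of shaft_top above 0.048 m and contact force between crank and jack above 40 N).
It fails at once if the crank strains against the jack with more than 100 N, as when it is wound off centre (contact force between crank and jack above 100 N).
It fails at once if the fingers press on the jack itself with more than 5 N (contact force between the fingers and jack above 5 N).
It fails at once if the dropper bottle or the flux pot is moved by more than 2 cm (distance of any of oil_dropper, flux_pot from where it was at the start of the episode above 0.02 m).
It also fails if it takes over 72 s, if anything falls off the work surface, if the arm or the gripper's body presses on something with over 40 N, if the wrist force passes 120 N, or if a joint passes its speed limit or range.

## Working session

There is one attempt and no reset: what is moved stays moved. The work goes in short steps, Python scripts to look and compute and a tool call to move; the robot and the scene stay as the last step left them, time stands still between calls to the robot, and variables do not carry over. Pictures are saved under pics/ and viewed, at most 12 in all, crops included, and the job is handed in when it is done.

Besides the shell and the picture viewer there is one more tool, called by a JSON object that holds its "op" and its "data", one argument or row to a line. drive_tool: Moves the arm, as the interface text tells. Its arguments: {"type":"object","properties":{"moves":{"type":"array","items":{"type":"number"}},"grip_force":{"type":"number"}},"required":["moves"]}

```bash
mkdir -p pics; ls; python3 - <<'E'
from plant import robot
import cv2,numpy as np
for n in ("scene","top"):
    c=robot.read_camera(n); cv2.imwrite(f"pics/{n}0.png",c["color"][:,:,::-1]); np.savez(f"pics/{n}0.npz",**c)
    print(n,c["mtx"].tolist(),(-c["R"].T@c["t"]).round(3),c["R"].round(3).tolist())
s=robot.read_state();print(s)
E
```

```text
pics
scene [[427.36743202471564, 0.0, 281.58890333390525], [0.0, 427.36743202471564, 205.46575073203726], [0.0, 0.0, 1.0]] [ 0.104 -0.445  0.696] [[0.764, -0.645, 0.013], [-0.439, -0.535, -0.722], [0.473, 0.546, -0.692]]
top [[464.5777456940262, 0.0, 275.5423030044065], [0.0, 464.5777456940262, 199.05633587441378], [0.0, 0.0, 1.0]] [0.455 0.013 1.044] [[0.023, -1.0, -0.003], [-0.996, -0.022, -0.089], [0.089, 0.005, -0.996]]
{'t': 0.1, 'q': array([ 1.11761356e+00,  1.31069861e-01,  1.48917333e+00, -4.55173667e-06,
        1.52300086e+00, -8.54140752e-02]), 'dq': array([ 0.00063131, -0.00176532, -0.00290714,  0.0009231 , -0.00058545,
       -0.00268275]), 'joint_torque': array([ 1.03811584e-03, -5.61327195e+01, -4.93108642e+01,  7.70276436e-02,
        2.88218865e-02, -2.70975221e-05]), 'tool_pos': array([0.21561681, 0.55969579, 0.4037999 ]), 'orientation': array([-5.74359528e-01, -3.08819954e+00,  2.50206550e-03]), 'force': array([ 0.42045247,  0.55367152, -1.08532258]), 'wrist_torque': array([-0.01302265, -0.06799709,  0.01233056]), 'gripper_force': 0.0, 'opening': 0.09313204722128858}
```

View pics/scene0.png

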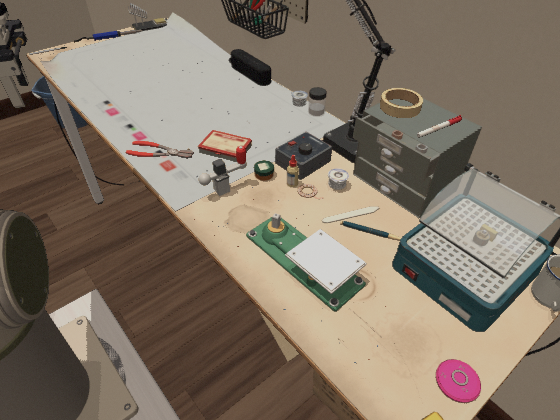

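View pics/top0.png

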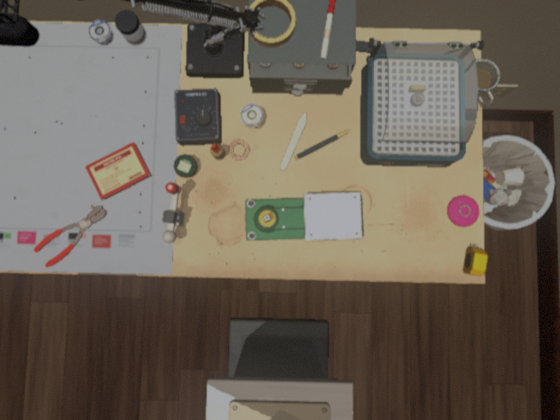

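The scene view shows the crank at about (221,178), its red grip at (242,155), the shaft at (277,222) and the white table at (325,258). In the top view the hub is at (172,217), the grip at (172,187), the shaft at (267,217), the table at (333,216), the flux pot at (186,166) and the dropper at (217,150).

```bash
cat > h.py <<'E'
import numpy as np,cv2
def load(n): return dict(np.load(f"pics/{n}.npz"))
def ray(c,u,v):
    d=c["R"].T@np.linalg.inv(c["mtx"])@np.array([u,v,1.]); return -c["R"].T@c["t"],d
def onz(c,u,v,z):
    o,d=ray(c,u,v); return o+d*(z-o[2])/d[2]
def dep(c,u,v):
    o,d=ray(c,u,v); return o+d*c["depth"][int(round(v)),int(round(u))]
def cloud(c):
    h,w=c["depth"].shape; u,v=np.meshgrid(np.arange(w),np.arange(h))
    p=np.stack([u,v,np.ones_like(u)],-1)@np.linalg.inv(c["mtx"]).T*c["depth"][...,None]
    return (p-c["t"])@c["R"]
E
python3 - <<'E'
from h import *
for n in("top0","scene0"):
    c=load(n);P=cloud(c);hsv=cv2.cvtColor(c["color"],cv2.COLOR_RGB2HSV)
    H,S,V=[hsv[...,i].astype(int) for i in range(3)]
    X,Y,Z=P[...,0],P[...,1],P[...,2]
    box=(X>.3)&(X<.62)&(Y>-.3)&(Y<.3)
    def rep(name,m):
        m=(m&box).astype(np.uint8);k,l,st,ce=cv2.connectedComponentsWithStats(m)
        for i in range(1,k):
            if st[i,4]>25: print(n,name,ce[i].round(1),st[i].tolist(),np.median(P[l==i],0).round(4),Z[l==i].max().round(4))
    rep("red",((H<6)|(H>174))&(S>150)&(Z>.03))
    rep("white",(S<50)&(V>140)&(Z>.04))
    rep("grey",(S<60)&(V<140)&(Z>.04)&(Y>.15)&(Y<.3))
    rep("brass",(H>15)&(H<35)&(S>100)&(Z>.03))
    rep("green",(H>40)&(H<90)&(S>80)&(Z>.02))
    rep("shaft",(Z>.05)&(S<90)&(abs(Y-.02)<.05))
t=load("top0")["color"][120:255,130:380,::-1]; s=load("scene0")["color"][130:310,180:400,::-1]
a=cv2.resize(t,None,fx=3,fy=3,interpolation=cv2.INTER_CUBIC);cv2.imwrite("pics/ct.png",a)
E
```

```text
top0 red [171.5 188.4] [166, 184, 10, 9, 33] [0.5544 0.228  0.1046] 0.1091
top0 white [332.2 216.1] [303, 192, 60, 49, 2643] [ 0.5089 -0.1032  0.0607] 1.0436
top0 white [172.7 201.7] [169, 194, 8, 16, 102] [0.5316 0.2348 0.0618] 0.0776
top0 white [266.3 217.3] [264, 215, 6, 6, 27] [0.5035 0.0361 0.0719] 0.0769
top0 white [169.  226.1] [165, 223, 9, 8, 47] [0.4804 0.2405 0.062 ] 0.0677
top0 white [166.7 236.8] [162, 232, 10, 11, 81] [0.4573 0.2431 0.0687] 0.0751
top0 grey [171.8 218.9] [162, 188, 19, 56, 341] [0.4964 0.2311 0.067 ] 0.0938
top0 brass [266.7 218.2] [259, 210, 16, 17, 170] [0.5014 0.035  0.0398] 0.0674
top0 shaft [266.5 217.8] [263, 214, 8, 8, 42] [0.5015 0.0352 0.0711] 0.0769
scene0 red [240.7 154.9] [236, 146, 10, 18, 145] [0.5532 0.2238 0.09  ] 0.1069
scene0 white [232.5 166.2] [226, 163, 14, 8, 57] [0.534  0.2326 0.0612] 0.0644
scene0 white [205.6 176.2] [198, 172, 19, 10, 100] [0.46   0.2363 0.0655] 0.071
scene0 white [275.7 215.6] [273, 213, 7, 6, 26] [0.5013 0.0328 0.0717] 0.074
scene0 white [325.4 259.8] [285, 229, 81, 64, 2580] [ 0.5055 -0.111   0.0607] 0.0648
scene0 grey [220.5 171.9] [199, 159, 48, 27, 399] [0.4958 0.2271 0.06  ] 0.0916
scene0 brass [275.8 227.3] [268, 221, 17, 12, 106] [0.498  0.0281 0.0396] 0.0433
scene0 green [260.2 169.8] [255, 162, 16, 14, 59] [0.6002 0.2093 0.0292] 0.0315
scene0 green [279.7 237.6] [262, 225, 39, 28, 374] [0.489  0.0119 0.0277] 0.0377
scene0 green [310.3 281.1] [307, 276, 9, 9, 33] [ 0.4682 -0.1119  0.0265] 0.0309
scene0 shaft [275.8 218.8] [272, 213, 9, 13, 82] [0.4992 0.0305 0.0649] 0.074
```

View pics/ct.png

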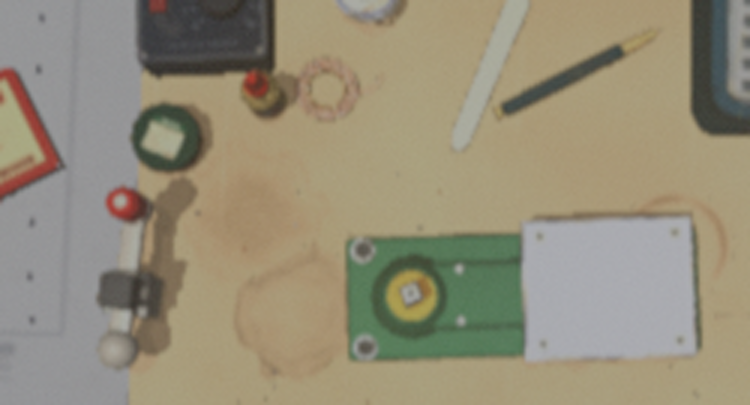

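The crop shows the crank's hub at about (130,292) and grip at (125,203) in crop pixels. The shaft square at (410,293) is turned by some 15°, and the table spans (523..695, 215..358). The table is at z≈0.061, so it needs about 1.83 turns clockwise. Next is a closer view with the wrist camera.

{"op": "drive_tool", "data": {
  "moves": [93,-47,-25,0,0,0,0,93,-47,-25,0,0,0,0,93,-47,-25,0,0,0,0,93,-47,-25,0,0,0,0,93,-47,-25,0,0,0,0,93,-47,-25,0,0,0,0,93,-47,-25,0,0,0,0,93,-47,-25,0,0,0,0]
}}

```text
t: 0.9
tool_pos: [0.4785, 0.2558, 0.4044]
orientation: [-0.574, -3.088, 0.0]
force: [0.6, 0.7, -0.2]
opening: 0.0929
gripper_force: 0.0
```

{"op": "drive_tool", "data": {
  "moves": [93,0,0,0,0,0,-6,93,0,0,0,0,0,-6,93,0,0,0,0,0,0,93,0,0,0,0,0,0]
}}

```text
t: 1.3
tool_pos: [0.4776, 0.2577, 0.4044]
orientation: [-0.253, -3.131, 0.0]
force: [0.4, -0.7, 0.3]
opening: 0.0929
gripper_force: 0.0
```

```bash
cat >> h.py <<'E'
from scipy.spatial.transform import Rotation as Ro
def pose():
    from plant import robot
    s=robot.read_state(); R=Ro.from_rotvec(s["orientation"]).as_matrix()
    print("t",round(s["t"],2),"pos",s["tool_pos"].round(4),"yaw_y",np.degrees(np.arctan2(R[1,1],R[0,1])).round(2),"tilt",np.degrees(np.arccos(-R[2,2])).round(2),"q6",np.degrees(s["q"][5]).round(1),"open",round(s["opening"],4),"F",s["force"].round(1))
    return s,R
def go(x,y,z,s,R): # shift of TCP to world point in tool axes, mm
    d=R.T@(np.array([x,y,z])-s["tool_pos"])*1000; print("shift tool mm",d.round(1)); return d
def snap(n,cam="wrist"):
    from plant import robot
    c=robot.read_camera(cam); np.savez(f"pics/{n}.npz",**c); cv2.imwrite(f"pics/{n}.png",c["color"][:,:,::-1]); return c
E
python3 - <<'E'
from h import *
s,R=pose(); c=snap("w1"); print((R.T@(-c["R"].T@c["t"]-s["tool_pos"])).round(3), (R.T@c["R"].T).round(2).tolist(), c["mtx"][0])
for n in("top0",):
    c=load(n);P=cloud(c)
    for b in [(.4,.47,-.02,.02),(.4,.44,-.15,-.06),(.57,.6,-.15,-.06)]:
        m=(P[...,0]>b[0])&(P[...,0]<b[1])&(P[...,1]>b[2])&(P[...,1]<b[3]); print(np.median(P[m],0).round(4))
E
```

```text
t 1.3 pos [0.4776 0.2577 0.4044] yaw_y 80.76 tilt 0.04 q6 -57.8 open 0.0929 F [ 0.4 -0.7  0.3]
[ 0.079 -0.001  0.019] [[-0.0, -0.96, -0.28], [1.0, -0.0, -0.0], [0.0, -0.28, 0.96]] [343.39350179   0.         278.47632523]
[0.4547 0.0127 1.0436]
[ 0.4197 -0.1048  0.0027]
[ 0.5848 -0.1048  0.0029]
```

View pics/w1.png

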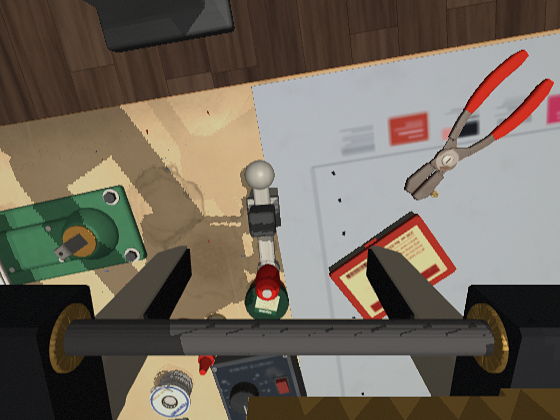

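The wrist view shows the ball at (260,175), the dark head at (263,218) and the grip top at (267,285), with the flux pot just beyond the grip. Next I measure the head and the crank's direction.

```bash
python3 - <<'E'
from h import *
c=load("w1");P=cloud(c);h=cv2.cvtColor(c["color"],cv2.COLOR_RGB2HSV);H,S,V=[h[...,i].astype(int) for i in range(3)]
X,Y,Z=P[...,0],P[...,1],P[...,2]
nb=(abs(X-.5)<.09)&(abs(Y-.234)<.04)
m=nb&(Z>.085)&(S<120); print("head top",m.sum(),P[m].mean(0).round(4),Z[m].max())
r=cv2.minAreaRect((P[m][:,:2]*1e3).astype(np.float32));print(r)
print("midrange",((P[m].min(0)+P[m].max(0))/2).round(4))
m=nb&(Z>.1)&(S>100); print("grip top",m.sum(),P[m].mean(0).round(4), cv2.minEnclosingCircle((P[m][:,:2]*1e3).astype(np.float32)))
m=nb&(X<.475)&(Z>.05); print("ball",m.sum(),P[m].mean(0).round(4),Z[m].max(), cv2.minEnclosingCircle((P[m][:,:2]*1e3).astype(np.float32)))
m=(abs(X-.45)<.02)&(abs(Y-.18)<.02); print("bench",np.median(Z[m]).round(4))
E
```

```text
head top 26797 [0.4505 0.223  0.3038] 0.33413129175625084
((498.0376281738281, 219.9176025390625), (82.92512512207031, 124.93878173828125), 75.73279571533203)
midrange [0.4981 0.2341 0.2097]
grip top 4934 [0.4579 0.239  0.3066] ((497.5545654296875, 216.706298828125), 70.7092056274414)
ball 30454 [0.4489 0.226  0.3062] 0.3354972957925634 ((444.61749267578125, 234.07449340820312), 42.32228088378906)
bench 0.0044
```

Gripper pixels need to be excluded.

```bash
python3 - <<'E'
from h import *
c=load("w1");P=cloud(c);h=cv2.cvtColor(c["color"],cv2.COLOR_RGB2HSV);H,S,V=[h[...,i].astype(int) for i in range(3)]
X,Y,Z=P[...,0],P[...,1],P[...,2]
nb=(abs(X-.5)<.09)&(abs(Y-.234)<.04)&(Z<.13)&(c["depth"]>0.05)
f=lambda q:cv2.minEnclosingCircle((q[:,:2]*1e3).astype(np.float32))
m=nb&(Z>.086)&(S<120)&(abs(X-.497)<.03); print("head top",m.sum(),P[m].mean(0).round(4),Z[m].max())
print(cv2.minAreaRect((P[m][:,:2]*1e3).astype(np.float32)),((P[m].min(0)+P[m].max(0))/2).round(4))
m=nb&(Z>.1)&(S>100); print("grip top",m.sum(),P[m].mean(0).round(4), f(P[m]))
m=nb&(X<.475)&(Z>.05); print("ball",m.sum(),P[m].mean(0).round(4),Z[m].max(), f(P[m]))
m=(abs(X-.45)<.02)&(abs(Y-.18)<.02)&(Z<.1); print("bench",np.median(Z[m]).round(4))
m=nb&(Z>.055)&(Z<.066)&(X>.513)&(X<.54); q=P[m]; print("arm",m.sum(),q.mean(0).round(4),np.degrees(np.arctan2(*cv2.fitLine(q[:,:2].astype(np.float32),2,0,.01,.01).ravel()[[1,0]])))
s,R=pose()
E
```

```text
head top 655 [0.497  0.2381 0.0906] 0.09355243115313813
((497.868408203125, 237.78659057617188), (24.357799530029297, 24.149526596069336), 82.1856918334961) [0.4979 0.238  0.0898]
grip top 352 [0.5544 0.2335 0.105 ] ((557.1736450195312, 232.80477905273438), 11.353679656982422)
ball 759 [0.4579 0.2418 0.0674] 0.07384473257391937 ((460.2410583496094, 240.49658203125), 16.29375648498535)
bench 0.0039
arm 297 [0.5298 0.2352 0.0628] -10.555131
t 1.35 pos [0.4775 0.2578 0.4045] yaw_y 80.79 tilt 0.03 q6 -57.8 open 0.0928 F [ 0.4  0.4 -0.4]
```

{"op": "drive_tool", "data": {
  "moves": [93,-23,-17,10,0,0,-1,60,0,0,40,0,0,0,60,0,0,40,0,0,0,60,0,0,40,0,0,0,60,0,0,27,0,0,0,60,0,0,0,0,0,0],
  "grip_force": 25
}}

```text
t: 1.95
tool_pos: [0.4952, 0.2368, 0.2428]
orientation: [-0.222, -3.126, 0.006]
force: [0.7, 0.3, -0.1]
opening: 0.0612
gripper_force: 0.0
```

{"op": "drive_tool", "data": {
  "moves": [0,0,0,0,0,0,0,0,0,0,0,0,0,0,0,0,0,0,0,0,0,0,0,0,0,0,0,0,0,0,0,0,0,0,0]
}}

```text
t: 2.45
tool_pos: [0.4981, 0.2374, 0.2488]
orientation: [0.221, 3.132, 0.001]
force: [0.6, 0.2, 1.5]
opening: 0.0251
gripper_force: 7.9
```

```bash
python3 - <<'E'
from h import *
pose(); snap("w2")
E
```

```text
t 2.45 pos [0.4981 0.2374 0.2488] yaw_y 81.92 tilt 0.11 q6 -61.8 open 0.0251 F [0.6 0.2 1.5]
```

View pics/w2.png

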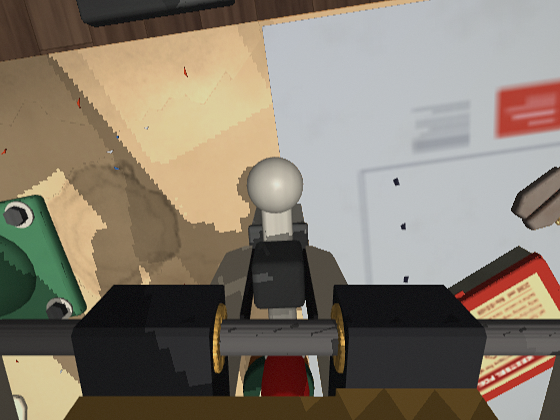

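The picture shows the head held centrally between the fingers at (279,270), with the ball in line at (275,185). Now lift it and move to view the shaft.

{"op": "drive_tool", "data": {
  "moves": [0,0,0,-20,0,0,0,0,0,0,-45,0,0,0,0,0,0,-45,0,0,0,0,0,0,-45,0,0,0,0,-16,-40,0,0,0,0,0,-16,-40,0,0,0,0,0,-16,-40,0,0,0,0,0,0,0,0,0,0,0]
}}

```text
t: 3.3
tool_pos: [0.529, 0.1072, 0.4021]
orientation: [-0.229, -3.133, 0.004]
force: [0.2, 0.1, -2.4]
opening: 0.0236
gripper_force: 25.0
```

{"op": "drive_tool", "data": {
  "moves": [0,0,0,0,0,0,0,0,0,0,0,0,0,0]
}}

```text
t: 3.5
tool_pos: [0.5281, 0.1122, 0.4022]
orientation: [-0.221, -3.133, -0.001]
force: [-0.4, 0.7, -4.7]
opening: 0.0239
gripper_force: 25.0
```

```bash
python3 - <<'E'
from h import *
s,R=pose(); c=snap("w3"); P=cloud(c)
uv=c["mtx"]@(c["R"]@np.array([.502,.0345,.072])+c["t"]);uv=uv[:2]/uv[2];print(uv)
u,v=uv.astype(int); a=c["color"][max(0,v-60):v+60,max(0,u-80):u+80,::-1]; cv2.imwrite("pics/c3.png",cv2.resize(a,None,fx=5,fy=5,interpolation=cv2.INTER_CUBIC)); print(max(0,v-60),max(0,u-80))
E
```

```text
t 3.5 pos [0.5281 0.1122 0.4022] yaw_y 81.94 tilt 0.07 q6 -75.4 open 0.0239 F [-0.4  0.7 -4.7]
[191.79631701 179.99823562]
119 111
```

View pics/c3.png

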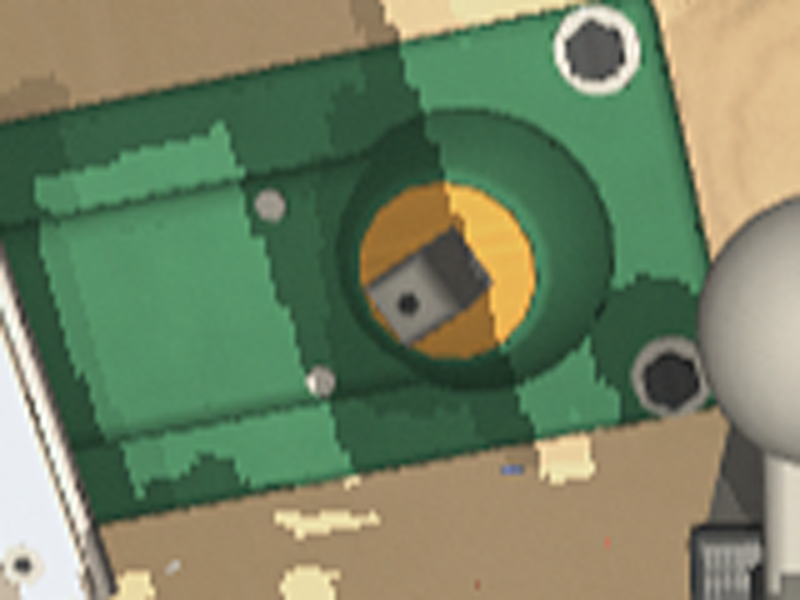

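The crop shows the shaft's top hole at (408,304), with corners at (368,288) and (410,345). The two long edges run towards (455,228) and (490,285).

```bash
python3 - <<'E'
from h import *
c=load("w3");P=cloud(c)
f=lambda a,b,z:onz(c,111+(a+.5)/5-.5,119+(b+.5)/5-.5,z)
print("top",f(408,304,.072).round(4), "dep",dep(c,192.2,179.4).round(4))
L,B=f(368,288,.067),f(410,345,.067);d=B-L;print(L,B,np.linalg.norm(d),np.degrees(np.arctan2(d[1],d[0])))
h=cv2.cvtColor(c["color"],cv2.COLOR_RGB2HSV)
T=(c["depth"]>.1)&(abs(P[...,0]-.502)<.015)&(abs(P[...,1]-.0345)<.015)
for lo in(.066,.069):
    m=T&(P[...,2]>lo)&(h[...,1]<80); print(lo,m.sum(),P[m].mean(0).round(4),P[m][:,2].max(),cv2.minAreaRect((P[m][:,:2]*1e3).astype(np.float32)))
# vertical-side silhouette edges (upper long edge, lower long edge) hit washer at z=.04
for a,b in((455,228),(490,285)): print(f(a,b,.04).round(4))
d=f(490,285,.04)-f(455,228,.04);print(np.linalg.norm(d),np.degrees(np.arctan2(d[1],d[0])))
s,R=pose()
# crank in hand: ball and arm direction, head
m=(c["depth"]>.1)&(abs(P[...,0]-.485)<.025)&(abs(P[...,1]-.115)<.03)&(P[...,2]>.15)&(P[...,2]<.26); print("ball",m.sum(),P[m].mean(0).round(4),cv2.minEnclosingCircle((P[m][:,:2]*1e3).astype(np.float32)))
print("axis",(s["tool_pos"]).round(4))
E
```

```text
top [0.5015 0.035  0.072 ] dep [0.5013 0.0354 0.0733]
[0.4982952  0.02682604 0.067     ] [0.51008273 0.03229533 0.067     ] 0.012994566325765417 24.890808248222022
0.066 216 [0.5007 0.0365 0.0728] 0.30129684177543925 ((504.36907958984375, 36.35430145263672), (19.790895462036133, 14.408651351928711), 22.994394302368164)
0.069 193 [0.501  0.0361 0.0734] 0.30129684177543925 ((504.4186706542969, 36.490928649902344), (19.84276580810547, 14.280427932739258), 22.003604888916016)
[0.4929 0.0386 0.04  ]
[0.5053 0.0432 0.04  ]
0.013226673220818075 20.63683620532462
t 3.55 pos [0.5281 0.1126 0.4023] yaw_y 81.98 tilt 0.05 q6 -75.4 open 0.0236 F [ 1.   0.8 -4.3]
ball 3124 [0.4892 0.1166 0.2204] ((492.9620361328125, 112.00735473632812), 21.866586685180664)
axis [0.5281 0.1126 0.4023]
```

{"op": "drive_tool", "data": {
  "moves": [0,0,0,0,0,0,-7.6,0,0,0,0,0,0,-7.6,0,0,0,0,0,0,-7.6,0,0,0,0,0,0,-7.6,0,0,0,0,0,0,0,0,0,0,0,0,0,0]
}}

```text
t: 4.15
tool_pos: [0.5282, 0.1126, 0.4026]
orientation: [0.604, -3.083, -0.0]
force: [0.5, 0.2, -3.8]
opening: 0.0238
gripper_force: 25.0
```

```bash
python3 - <<'E'
from h import *
s,R=pose(); go(.5014,.035,.36,s,R)
E
```

```text
t 4.15 pos [0.5282 0.1126 0.4026] yaw_y 112.19 tilt 0.02 q6 -105.6 open 0.0238 F [ 0.5  0.2 -3.8]
shift tool mm [ 54.1 -61.7  42.6]
```

{"op": "drive_tool", "data": {
  "moves": [0,18,-20.6,14,0,0,0,0,18,-20.6,14,0,0,0,0,18,-20.6,14,0,0,0,0,0,0,0,0,0,0,0,0,0,0,0,0,0]
}}

```text
t: 4.65
tool_pos: [0.5018, 0.0339, 0.3606]
orientation: [0.603, -3.083, -0.001]
force: [-0.5, 0.1, -2.8]
opening: 0.0242
gripper_force: 25.0
```

```bash
python3 - <<'E'
from h import *
s,R=pose(); go(.5014,.035,.289,s,R); c=snap("w4"); d=snap("s4","scene")
i=np.hstack([c["color"][120:330,150:430],d["color"][120:330,160:440]])[:,:,::-1]
cv2.imwrite("pics/c4.png",cv2.resize(i,(800,300)))
E
```

```text
t 4.65 pos [0.5018 0.0339 0.3606] yaw_y 112.13 tilt 0.03 q6 -114.1 open 0.0242 F [-0.5  0.1 -2.8]
shift tool mm [-0.1  1.1 71.6]
```

View pics/c4.png

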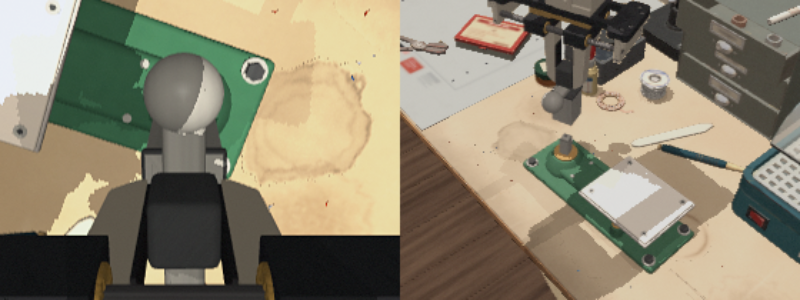

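The left part shows the crank held straight, with the ball at (183,93). The right part shows the hub at (565,105) above the shaft at (566,147). Descending slowly.

{"op": "drive_tool", "data": {
  "moves": [0,0,1,14,0,0,0,0,0,0,14,0,0,0,0,0,0,0,0,0,0,0,0,0,5,0,0,0,0,0,0,5,0,0,0,0,0,0,5,0,0,0,0,0,0,4,0,0,0,0,0,0,0,0,0,0]
}}

```text
t: 5.55
tool_pos: [0.5016, 0.035, 0.3133]
orientation: [-0.608, 3.082, 0.001]
force: [2.0, 1.2, -4.9]
opening: 0.0241
gripper_force: 25.0
```

```bash
python3 - <<'E'
from h import *
s,R=pose(); print(s["wrist_torque"].round(2)); c=snap("w5")
E
```

```text
t 5.55 pos [0.5016 0.035  0.3133] yaw_y 112.32 tilt 0.03 q6 -114.2 open 0.0241 F [ 2.   1.2 -4.9]
[ 0.41 -0.42  0.05]
```

{"op": "drive_tool", "data": {
  "moves": [0,0,0,4,0,0,0,0,0,0,4,0,0,0,0,0,0,4,0,0,0,0,0,0,0,0,0,0]
}}

```text
t: 6.0
tool_pos: [0.5016, 0.035, 0.3012]
orientation: [-0.608, 3.082, 0.0]
force: [3.5, 3.0, -7.7]
opening: 0.0238
gripper_force: 25.0
```

```bash
python3 - <<'E'
from h import *
s,R=pose(); print(s["wrist_torque"].round(2))
E
```

```text
t 6.0 pos [0.5016 0.035  0.3012] yaw_y 112.33 tilt 0.02 q6 -114.2 open 0.0238 F [ 3.5  3.  -7.7]
[ 0.8  -0.7   0.02]
```

{"op": "drive_tool", "data": {
  "moves": [0,-0.4,0.2,0,0,0,0,0,0,0,4,0,0,0,0,0,0,4,0,0,0,0,0,0,2,0,0,0,0,0,0,1.5,0,0,0,0,0,0,0,0,0,0]
}}

```text
t: 6.6
tool_pos: [0.5018, 0.0352, 0.29]
orientation: [0.608, -3.082, 0.0]
force: [1.7, 1.9, -5.7]
opening: 0.0239
gripper_force: 25.0
```

```bash
python3 - <<'E'
from h import *
s,R=pose(); print(s["wrist_torque"].round(2))
E
```

```text
t 6.6 pos [0.5018 0.0352 0.29  ] yaw_y 112.33 tilt 0.01 q6 -114.2 open 0.0239 F [ 1.7  1.9 -5.7]
[ 0.53 -0.49 -0.  ]
```

{"op": "drive_tool", "data": {
  "moves": [60,0,0,0,0,0,0,60,0,0,0,0,0,0,60,0,0,0,0,0,0,60,0,0,-30,0,0,0,60,0,0,-28,0,0,0,60,-30,0,0,0,0,0,60,-30,0,0,0,0,0,60,0,0,0,0,0,0]
}}

```text
t: 7.4
tool_pos: [0.5593, 0.0588, 0.3484]
orientation: [-0.609, 3.081, -0.0]
force: [-0.9, 0.2, -0.6]
opening: 0.0598
gripper_force: 0.0
```

```bash
python3 - <<'E'
from h import *
s,R=pose(); print(s["wrist_torque"].round(2)); c=snap("w6"); d=snap("t6","top");P=cloud(d)
h=cv2.cvtColor(d["color"],cv2.COLOR_RGB2HSV)
w=cv2.cvtColor(c["color"],cv2.COLOR_RGB2HSV);Q=cloud(c)
box=lambda P,x,y,r:(abs(P[...,0]-x)<r)&(abs(P[...,1]-y)<r)
m=(c["depth"]>.1)&box(Q,.502,.035,.03)&(Q[...,2]>.117)&(Q[...,2]<.15);q=Q[m];print("head",m.sum(),q.mean(0).round(4),cv2.minAreaRect((q[:,:2]*1e3).astype(np.float32)))
m=(c["depth"]>.1)&box(Q,.46,.017,.025)&(Q[...,2]>.08)&(Q[...,2]<.14);q=Q[m];print("ball",m.sum(),q.mean(0).round(4),q[:,2].max())
i=np.hstack([c["color"],snap("s6","scene")["color"]])[:,:,::-1]; cv2.imwrite("pics/c6.png",cv2.resize(i,(800,300)))
E
```

```text
t 7.4 pos [0.5593 0.0588 0.3484] yaw_y 112.36 tilt 0.08 q6 -111.6 open 0.0598 F [-0.9  0.2 -0.6]
[ 0.03 -0.   -0.02]
head 1724 [0.5008 0.0347 0.1305] ((501.2996826171875, 34.916099548339844), (23.963991165161133, 23.9786434173584), 23.302886962890625)
ball 2192 [0.468  0.0213 0.1068] 0.11382148260060658
```

View pics/c6.png

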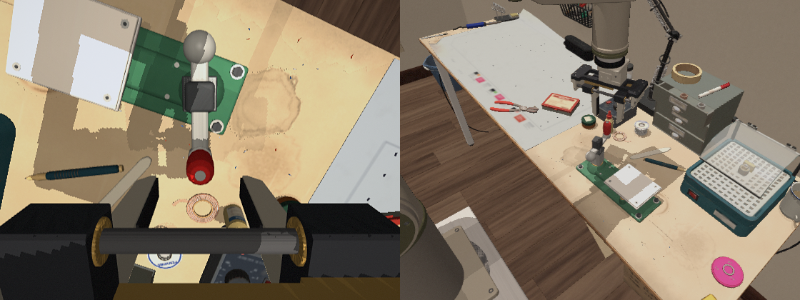

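The left part shows the crank seated (head top at z=0.1305, as expected), with the grip at (200,165) between the open fingers' lines. The right part shows it upright on the shaft. Now I take the grip.

{"op": "drive_tool", "data": {
  "moves": [60,0,0,25,0,0,0,60,0,0,25,0,0,0,60,0,0,0,0,0,0,0,0,0,0,0,0,0,0,0,0,0,0,0,0,0,0,0,0,0,0,0,0,0,0,0,0,0,0,0,0,0,0,0,0,0],
  "grip_force": 10
}}

```text
t: 8.35
tool_pos: [0.5576, 0.058, 0.299]
orientation: [-0.608, 3.081, -0.0]
force: [-0.5, -0.0, 0.5]
opening: 0.0246
gripper_force: 2.1
```

```bash
python3 - <<'E'
from h import *
s,R=pose(); print(s["wrist_torque"].round(2)); go(.557,.0585,.298,s,R)
E
```

```text
t 8.35 pos [0.5576 0.058  0.299 ] yaw_y 112.33 tilt 0.07 q6 -111.6 open 0.0246 F [-0.5 -0.   0.5]
[ 0.08 -0.08  0.07]
shift tool mm [0.4 0.6 1. ]
```

First quarter turn.

{"op": "drive_tool", "data": {
  "moves": [0,1.2,-11.7,0,0,0,0,0,3.4,-11.3,0,0,0,0,0,5.5,-10.3,0,0,0,0,0,7.5,-9.1,0,0,0,0,0,9.1,-7.5,0,0,0,0,0,10.3,-5.5,0,0,0,0,0,11.3,-3.4,0,0,0,0,0,11.7,-1.2,0,0,0,0]
}}

```text
t: 9.15
tool_pos: [0.5239, -0.0209, 0.2983]
orientation: [-0.608, 3.082, -0.0]
force: [3.1, 5.6, 2.5]
opening: 0.0238
gripper_force: 10.0
```

```bash
python3 - <<'E'
from h import *
s,R=pose(); print(s["wrist_torque"].round(2),"F tool",(R.T@s["force"]).round(1)); c=snap("w7");P=cloud(c)
i=np.hstack([c["color"],snap("s7","scene")["color"]])[:,:,::-1]; cv2.imwrite("pics/c7.png",cv2.resize(i,(800,300)))
E
```

```text
t 9.15 pos [ 0.5239 -0.0209  0.2983] yaw_y 112.31 tilt 0.03 q6 -120.2 open 0.0238 F [3.1 5.6 2.5]
[ 1.1  -0.37  0.01] F tool [-5.   4.  -2.5]
```

View pics/c7.png

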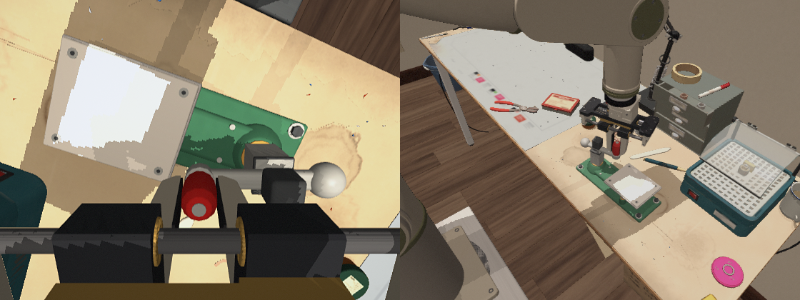

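The left part shows the crank turned a quarter, with the grip at (198,195) held in the fingers and the ball at (328,180). The right part shows it upright on the shaft. Forces are small, so I continue.

{"op": "drive_tool", "data": {
  "moves": [0,11.7,1.5,0,0,0,0,0,11.3,3.4,0,0,0,0,0,10.3,5.5,0,0,0,0,0,9.1,7.5,0,0,0,0,0,7.5,9.1,0,0,0,0,0,5.5,10.3,0,0,0,0,0,3.4,11.3,0,0,0,0,0,1.2,11.7,0,0,0,0]
}}

```text
t: 10.05
tool_pos: [0.4457, 0.013, 0.2983]
orientation: [0.608, -3.082, 0.002]
force: [4.3, -1.2, -0.4]
opening: 0.0243
gripper_force: 10.0
```

{"op": "drive_tool", "data": {
  "moves": [0,-1.2,11.7,0,0,0,0,0,-3.4,11.3,0,0,0,0,0,-5.5,10.3,0,0,0,0,0,-7.5,9.1,0,0,0,0,0,-9.1,7.5,0,0,0,0,0,-10.3,5.5,0,0,0,0,0,-11.3,3.4,0,0,0,0,0,-11.7,1.2,0,0,0,0]
}}

```text
t: 10.85
tool_pos: [0.4788, 0.0925, 0.298]
orientation: [0.609, -3.079, -0.001]
force: [-2.7, -3.0, 5.6]
opening: 0.0241
gripper_force: 10.0
```

{"op": "drive_tool", "data": {
  "moves": [0,-11.7,-1.2,0,0,0,0,0,-11.3,-3.4,0,0,0,0,0,-10.3,-5.5,0,0,0,0,0,-9.1,-7.5,0,0,0,0,0,-7.5,-9.1,0,0,0,0,0,-5.5,-10.3,0,0,0,0,0,-3.4,-11.3,0,0,0,0,0,-1.2,-11.7,0,0,0,0]
}}

```text
t: 11.65
tool_pos: [0.5578, 0.0602, 0.2982]
orientation: [-0.61, 3.081, 0.005]
force: [-0.7, 4.3, 4.9]
opening: 0.0243
gripper_force: 10.0
```

```bash
cat > tab.py <<'E'
from h import *
s,R=pose(); print("F tool",(R.T@s["force"]).round(1))
for n in("top","scene"):
    c=snap("z"+n,n);P=cloud(c);h=cv2.cvtColor(c["color"],cv2.COLOR_RGB2HSV)
    b=lambda x0,x1,y0,y1,z0,z1:(c["depth"]>.1)&(P[...,0]>x0)&(P[...,0]<x1)&(P[...,1]>y0)&(P[...,1]<y1)&(P[...,2]>z0)&(P[...,2]<z1)
    m=b(.47,.54,-.15,-.07,.05,.095); g=b(.4,.44,-.2,-.02,-.01,.02); q=b(.56,.7,-.42,-.18,.06,.095)&(h[...,0]>80)&(h[...,0]<115)&(h[...,1]>80)
    print(n,"table",m.sum(),np.median(P[m][:,2]).round(4),"bench",np.median(P[g][:,2]).round(4),"rim",q.sum(),np.median(P[q],0).round(4) if q.any() else 0,np.percentile(P[q][:,2],90).round(4) if q.any() else 0)
    m=b(.53,.7,-.42,-.1,.06,.1); H=np.histogram(P[m][:,2],np.arange(.06,.1,.002)); print(H[0])
E
python3 tab.py
```

```text
t 11.65 pos [0.5578 0.0602 0.2982] yaw_y 112.4 tilt 0.17 q6 -111.6 open 0.0243 F [-0.7  4.3  4.9]
F tool [-1.   4.3 -4.9]
top table 1262 0.0706 bench 0.0027 rim 0 0 0
[ 79 139 154  75 146 226 113 128 395 561 442 118   8   0   0   0   0   0
   0   0]
scene table 1226 0.0707 bench 0.0028 rim 1318 [ 0.6315 -0.3005  0.0748] 0.0811
[ 113  192  176  108  199  342  181  268  791 1413  676   49    0    0
    0    0    0    0    0    0]
```

```bash
python3 - <<'E'
from h import *
for n in("ztop","zscene"):
    c=load(n);P=cloud(c);h=cv2.cvtColor(c["color"],cv2.COLOR_RGB2HSV)
    X,Y,Z=[P[...,i] for i in range(3)]
    G=(c["depth"]>.1)&(X>.53)&(X<.72)&(Y>-.42)&(Y<-.15)&(Z>.06)&(Z<.1)
    blue=G&(h[...,0]>75)&(h[...,0]<115)&(h[...,1]>60)
    print(n,blue.sum())
    # along front: for x slices at y -.33..-.25
    for x in np.arange(.56,.68,.006):
        m=(abs(X-x)<.003)&(abs(Y+.29)<.05)&(c["depth"]>.1)&(Z<.12)
        if m.sum()>3: print(round(x,3),m.sum(),Z[m].min().round(4),np.median(Z[m]).round(4),Z[m].max().round(4),np.median(h[m],0))
E
```

```text
ztop 56
0.56 120 -0.0022 0.0029 0.0072 [ 19.  79. 168.]
0.566 117 -0.0023 0.0029 0.0073 [ 19.  77. 168.]
0.572 116 -0.003 0.0025 0.0079 [ 20.  73. 168.]
0.578 115 -0.0014 0.0027 0.007 [ 20.  74. 168.]
0.584 116 -0.0027 0.0029 0.0072 [ 21.  72. 168.]
0.59 118 -0.0013 0.0029 0.0075 [ 21.  72. 167.]
0.596 115 -0.0029 0.0029 0.0082 [ 21.  72. 167.]
0.602 116 -0.0019 0.0025 0.0073 [ 21.  70. 167.]
0.608 113 -0.0012 0.0027 0.0086 [ 21.  71. 167.]
0.614 117 -0.0032 0.0026 0.0069 [ 21.  71. 167.]
0.62 114 -0.0017 0.0028 0.0081 [ 21.  72. 167.]
0.626 233 -0.0024 0.011 0.0836 [ 21.  72. 135.]
0.632 302 0.0163 0.0718 0.0845 [42. 30. 66.]
0.638 90 0.0772 0.0804 0.085 [96. 38. 83.]
0.644 172 0.0598 0.0763 0.0838 [ 30.  11. 128.]
0.65 104 0.0605 0.0787 0.083 [ 25.  11. 144.]
0.656 151 0.0597 0.076 0.0813 [ 26.   9. 126.]
0.662 131 0.0621 0.0789 0.0835 [ 20.   5. 149.]
0.668 61 0.0589 0.0749 0.0814 [ 25.   7. 130.]
zscene 1597
0.56 158 -0.0003 0.0028 0.0062 [ 17.  66. 215.]
0.566 164 -0.0004 0.0029 0.0058 [ 17.  66. 216.]
0.572 157 0.0003 0.0029 0.0054 [ 17.  64. 217.]
0.578 141 -0.0008 0.0026 0.0059 [ 18.  64. 217.]
0.584 158 -0.0004 0.0028 0.0049 [ 18.  61. 217.]
0.59 153 -0.0011 0.0031 0.0055 [ 18.  61. 217.]
0.596 151 -0.6263 0.0027 0.0056 [ 18.  61. 217.]
0.602 143 -0.0001 0.0027 0.0054 [ 18.  61. 217.]
0.608 151 0.0003 0.0029 0.0058 [ 18.  61. 217.]
0.614 145 -0.0 0.0028 0.0058 [ 18.  61. 217.]
0.62 140 0.0004 0.0028 0.0069 [ 18.   61.5 217. ]
0.626 564 -0.0002 0.0195 0.0821 [ 20.  63. 113.]
0.632 1264 0.0005 0.0519 0.0833 [91. 99. 61.]
0.638 119 0.0779 0.0804 0.0834 [94. 87. 96.]
0.644 146 0.0745 0.0783 0.0812 [ 20.  12. 194.]
0.65 111 0.0741 0.0789 0.0816 [ 23.  14. 198.]
0.656 119 0.0728 0.0773 0.0806 [ 21.  23. 174.]
0.662 197 0.0627 0.0785 0.0816 [ 23.  13. 201.]
0.668 79 0.0616 0.0784 0.0812 [ 23.  14. 199.]
0.674 181 0.0649 0.0778 0.0812 [ 21.  14. 200.]
```

The table reads 0.0706 and the rim 0.0804 in both cameras, so about one more turn is needed.

{"op": "drive_tool", "data": {
  "moves": [0,1.2,-11.7,0,0,0,0,0,3.4,-11.3,0,0,0,0,0,5.5,-10.3,0,0,0,0,0,7.5,-9.1,0,0,0,0,0,9.1,-7.5,0,0,0,0,0,10.3,-5.5,0,0,0,0,0,11.3,-3.4,0,0,0,0,0,11.7,-1.2,0,0,0,0]
}}

```text
t: 12.55
tool_pos: [0.5238, -0.0205, 0.2982]
orientation: [-0.608, 3.082, -0.0]
force: [2.5, 2.3, 3.1]
opening: 0.024
gripper_force: 10.0
```

{"op": "drive_tool", "data": {
  "moves": [0,11.7,1.2,0,0,0,0,0,11.3,3.4,0,0,0,0,0,10.3,5.5,0,0,0,0,0,9.1,7.5,0,0,0,0,0,7.5,9.1,0,0,0,0,0,5.5,10.3,0,0,0,0,0,3.4,11.3,0,0,0,0,0,1.2,11.7,0,0,0,0]
}}

```text
t: 13.35
tool_pos: [0.4452, 0.0126, 0.2977]
orientation: [0.607, -3.082, 0.001]
force: [7.0, -2.2, -1.2]
opening: 0.0242
gripper_force: 10.0
```

{"op": "drive_tool", "data": {
  "moves": [0,-1.2,11.7,0,0,0,0,0,-3.4,11.3,0,0,0,0,0,-5.5,10.3,0,0,0,0,0,-7.5,9.1,0,0,0,0,0,-9.1,7.5,0,0,0,0,0,-10.3,5.5,0,0,0,0,0,-11.3,3.4,0,0,0,0,0,-11.7,1.2,0,0,0,0]
}}

```text
t: 14.15
tool_pos: [0.4782, 0.092, 0.2977]
orientation: [0.608, -3.078, -0.002]
force: [-4.0, -1.4, 7.4]
opening: 0.024
gripper_force: 10.0
```

{"op": "drive_tool", "data": {
  "moves": [0,-11.7,-1.2,0,0,0,0,0,-11.3,-3.4,0,0,0,0,0,-10.3,-5.5,0,0,0,0,0,-9.1,-7.5,0,0,0,0,0,-7.5,-9.1,0,0,0,0,0,-5.5,-10.3,0,0,0,0,0,-3.4,-11.3,0,0,0,0,0,-1.2,-11.7,0,0,0,0]
}}

```text
t: 14.95
tool_pos: [0.5575, 0.0595, 0.2982]
orientation: [-0.61, 3.082, 0.004]
force: [1.5, 4.1, 4.9]
opening: 0.0238
gripper_force: 10.0
```

```bash
python3 tab.py; python3 - <<'E'
from h import *
for n in("ztop","zscene"):
    c=load(n);P=cloud(c);X,Y,Z=[P[...,i] for i in range(3)]
    print("rim",np.median(Z[(abs(X-.638)<.003)&(abs(Y+.29)<.05)&(Z<.12)&(c["depth"]>.1)]).round(4))
    # table outline by colour, size check for height: bright quad extents
    m=(abs(X-.505)<.06)&(abs(Y+.105)<.075)&(Z>.07)&(Z<.095); print(cv2.minAreaRect((P[m][:,:2]*1e3).astype(np.float32)))
E
```

```text
t 14.95 pos [0.5575 0.0595 0.2982] yaw_y 112.38 tilt 0.14 q6 -111.6 open 0.0238 F [1.5 4.1 4.9]
F tool [-2.9  3.2 -4.9]
top table 1286 0.0806 bench 0.0027 rim 0 0 0
[ 57 153 132  58  33  39  43 150 423 717 560 217  19   0   0   0   0   0
   0   0]
scene table 1238 0.0806 bench 0.0027 rim 1306 [ 0.6316 -0.3017  0.0749] 0.0813
[ 104  179  170  104  100   85  148  272  841 1473  945   91    0    0
    0    0    0    0    0    0]
rim 0.0806
((509.4272155761719, -104.56044006347656), (99.98863983154297, 122.190185546875), 2.9244801998138428)
rim 0.0803
((509.3252258300781, -106.33584594726562), (101.04314422607422, 121.61663818359375), 2.76377010345459)
```

Table 0.0806 against rim 0.0804–0.0806, so they are level. Hold still, release the grip and go back above the head.

{"op": "drive_tool", "data": {
  "moves": [0,0,0,0,0,0,0,0,0,0,0,0,0,0,0,0,0,0,0,0,0,60,0,0,0,0,0,0,60,0,0,0,0,0,0,60,0,0,-25,0,0,0,60,0,0,-26,0,0,0,60,0,0,0,0,0,0]
}}

```text
t: 15.85
tool_pos: [0.5579, 0.0583, 0.3523]
orientation: [-0.607, 3.079, -0.001]
force: [1.0, -0.0, 0.6]
opening: 0.0585
gripper_force: 0.0
```

```bash
python3 - <<'E'
from h import *
s,R=pose(); c=snap("w8");Q=cloud(c)
box=lambda P,x,y,r:(abs(P[...,0]-x)<r)&(abs(P[...,1]-y)<r)
m=(c["depth"]>.1)&box(Q,.502,.035,.03)&(Q[...,2]>.117)&(Q[...,2]<.15);q=Q[m];print("head",m.sum(),q.mean(0).round(4),cv2.minAreaRect((q[:,:2]*1e3).astype(np.float32)))
go(.5019,.0353,.35,s,R)
E
```

```text
t 15.85 pos [0.5579 0.0583 0.3523] yaw_y 112.32 tilt 0.22 q6 -111.6 open 0.0585 F [ 1.  -0.   0.6]
head 1676 [0.501  0.0352 0.1306] ((501.34930419921875, 35.32624435424805), (23.723983764648438, 23.81501579284668), 22.282665252685547)
shift tool mm [60.5 -0.   2.1]
```

{"op": "drive_tool", "data": {
  "moves": [60,30,0,0,0,0,0,60,30.3,0,0,0,0,0,60,0,0,0,0,0,0,60,0,0,25,0,0,0,60,0,0,25,0,0,0,60,0,0,12,0,0,0,60,0,0,0,0,0,0],
  "grip_force": 25
}}

```text
t: 16.6
tool_pos: [0.5003, 0.0355, 0.2842]
orientation: [0.607, -3.077, -0.002]
force: [-0.4, -0.2, 0.2]
opening: 0.0601
gripper_force: 0.0
```

{"op": "drive_tool", "data": {
  "moves": [0,0,0,0,0,0,0,0,0,0,0,0,0,0,0,0,0,0,0,0,0,0,0,0,0,0,0,0,0,0,0,0,0,0,0,0,0,0,0,0,0,0]
}}

```text
t: 17.2
tool_pos: [0.5016, 0.0356, 0.2878]
orientation: [-0.608, 3.081, 0.0]
force: [-1.1, 1.7, 2.8]
opening: 0.024
gripper_force: 25.0
```

```bash
python3 - <<'E'
from h import *
pose()
E
```

```text
t 17.2 pos [0.5016 0.0356 0.2878] yaw_y 112.33 tilt 0.05 q6 -114.1 open 0.024 F [-1.1  1.7  2.8]
```

{"op": "drive_tool", "data": {
  "moves": [0,0,0,-5,0,0,0,0,0,0,-10,0,0,0,0,0,0,-15,0,0,0,0,0,0,-20,0,0,0,0,0,0,-20,0,0,0,0,0,0,0,0,0,0]
}}

```text
t: 17.8
tool_pos: [0.5023, 0.0353, 0.3613]
orientation: [-0.607, 3.077, -0.002]
force: [0.5, 0.3, -3.8]
opening: 0.0239
gripper_force: 25.0
```

{"op": "drive_tool", "data": {
  "moves": [0,-8,33,0,0,0,0,0,-8,33,0,0,0,0,0,-8,33,0,0,0,0,0,-8,33,0,0,0,0,0,0,0,0,0,0,0,0,0,0,0,0,0,0]
}}

```text
t: 18.4
tool_pos: [0.4804, 0.1701, 0.3564]
orientation: [0.611, -3.08, 0.001]
force: [0.6, -0.9, -4.5]
opening: 0.024
gripper_force: 25.0
```

```bash
python3 - <<'E'
from h import *
s,R=pose(); go(.48,.17,.2478,s,R)
i=np.hstack([snap("w9")["color"],snap("s9","scene")["color"]])[:,:,::-1]; cv2.imwrite("pics/c9.png",cv2.resize(i,(800,300)))
E
python3 tab.py
```

```text
t 18.4 pos [0.4804 0.1701 0.3564] yaw_y 112.44 tilt 0.1 q6 -98.7 open 0.024 F [ 0.6 -0.9 -4.5]
shift tool mm [2.000e-01 1.000e-01 1.086e+02]
t 18.5 pos [0.4808 0.169  0.3567] yaw_y 112.31 tilt 0.07 q6 -98.7 open 0.0239 F [ 0.8  0.4 -3.6]
F tool [-0.9  0.   3.6]
top table 1288 0.0807 bench 0.0027 rim 0 0 0
[ 81 155 110  60  28  36  32 153 402 739 588 190  22   1   0   0   0   0
   0   0]
scene table 1247 0.0806 bench 0.0027 rim 1304 [ 0.6315 -0.3007  0.0751] 0.0812
[  92  186  170  108   86   99  137  273  838 1492  940   81    2    0
    0    0    0    0    0    0]
```

View pics/c9.png

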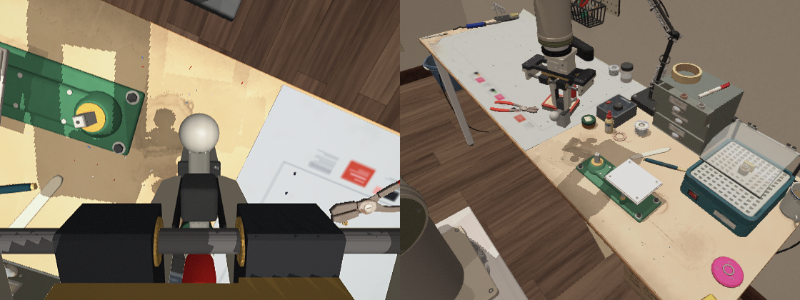

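The crank is off the shaft and hangs upright over free bench (left part: ball at (200,133), shaft at (85,122)). The table is still level. Lowering it now.

{"op": "drive_tool", "data": {
  "moves": [0,0,0,35,0,0,0,0,0,0,35,0,0,0,0,0,0,25,0,0,0,0,0,0,8,0,0,0,0,0,0,3,0,0,0,0,0,0,2,0,0,0,0,0,0,0,0,0,0,0,0,0,0,0,0,0]
}}

```text
t: 19.4
tool_pos: [0.4816, 0.1698, 0.2507]
orientation: [-0.608, 3.08, 0.0]
force: [0.1, -0.8, -2.8]
opening: 0.0242
gripper_force: 25.0
```

```bash
python3 - <<'E'
from h import *
pose()
E
```

```text
t 19.4 pos [0.4816 0.1698 0.2507] yaw_y 112.32 tilt 0.13 q6 -98.7 open 0.0242 F [ 0.1 -0.8 -2.8]
```

{"op": "drive_tool", "data": {
  "moves": [0,0,0,1.5,0,0,0,0,0,0,1,0,0,0,0,0,0,0,0,0,0,0,0,0,0,0,0,0]
}}

```text
t: 19.8
tool_pos: [0.4814, 0.1698, 0.2478]
orientation: [-0.608, 3.08, 0.0]
force: [-1.6, -0.5, 5.2]
opening: 0.0243
gripper_force: 25.0
```

{"op": "drive_tool", "data": {
  "moves": [50,0,0,0,0,0,0,50,0,0,0,0,0,0,50,0,0,0,0,0,0,60,0,0,-30,0,0,0,60,0,0,-40,0,0,0,60,0,0,-40,0,0,0,60,0,0,0,0,0,0,60,0,0,0,0,0,0]
}}

```text
t: 20.6
tool_pos: [0.4813, 0.1698, 0.3578]
orientation: [-0.608, 3.08, 0.0]
force: [-0.2, 0.4, -0.2]
opening: 0.0602
gripper_force: 0.0
```

```bash
python3 - <<'E'
from h import *
pose(); c=snap("w10");Q=cloud(c)
m=(c["depth"]>.1)&(abs(Q[...,0]-.481)<.03)&(abs(Q[...,1]-.17)<.03)&(Q[...,2]>.08)&(Q[...,2]<.12);q=Q[m];print("head",m.sum(),q.mean(0).round(4),q[:,2].std(),cv2.minAreaRect((q[:,:2]*1e3).astype(np.float32)))
E
python3 tab.py
```

```text
t 20.6 pos [0.4813 0.1698 0.3578] yaw_y 112.33 tilt 0.15 q6 -98.7 open 0.0602 F [-0.2  0.4 -0.2]
head 994 [0.4804 0.1689 0.0902] 0.0020077640371615594 ((481.5401306152344, 169.262451171875), (23.205686569213867, 23.87250518798828), 22.561460494995117)
t 20.65 pos [0.4808 0.1696 0.3562] yaw_y 112.32 tilt 0.02 q6 -98.7 open 0.0601 F [-0.3  0.  -0.3]
F tool [0.2 0.1 0.3]
top table 1285 0.0807 bench 0.0028 rim 0 0 0
[ 71 125 139  65  30  24  55 152 420 717 596 171  24   0   0   0   0   0
   0   0]
scene table 1236 0.0806 bench 0.0028 rim 1285 [ 0.6316 -0.3016  0.0749] 0.0811
[ 101  169  170  102   90   96  147  283  819 1511  916   80    2    0
    0    0    0    0    0    0]
```

View pics/w10.png

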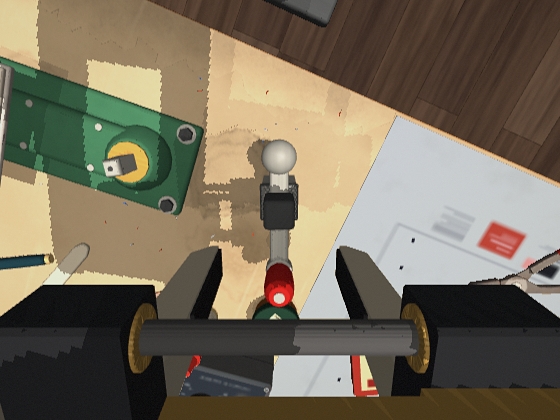

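The crank stands upright at (280,205), clear of the jack (shaft at (120,165)). Its head top is at 0.090 and the table is level with the rim. Handing in.

```bash
python3 -c "
from plant import robot
print(robot.close_job())"
```

```text
the job is handed in; nothing more can be done
None
```

The job is handed in at about 21 s: I wound the table two turns up to 0.0806 m against the rim's 0.0804 m in the cameras, and the crank stands upright on the bench about 135 mm from the shaft, but no verdict came back.

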